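# Turn the barrel mill hatch-up and load its grinding balls

### The arm

A 7-joint arm with a two-finger parallel gripper is mounted at the origin on the work surface. World frame = base frame: x ahead of the robot, y to its left, z up, the work surface at z = 0. Lengths are in m, angles in rad, forces in N, time in s.
With the tool pointing down it reaches from about 0.4 to 0.85 m from the base axis. Payload 10.4 kg.
Tool frame: the origin (TCP) lies between the finger pads; the fingertips stand ahead of it and the grasp point (between the pads) lies 5 mm behind it (manip.tip_extent is the z of the fingertips in the tool frame, in m); z points along the fingers, y is the line along which they close (so a half turn about z gives the same grasp; the last joint's range is limited). The gripper opens to 85 mm and grips with 20 to 120 N. Pads are 22 mm wide; open, the fingers measure 114 mm over their backs; the gripper's body (76 mm by 85 mm) begins 54 mm behind the grasp point. The pads swing forward as they close: fully open they stand 13 mm farther back than shut.
Start: joints at [-1.154, 0.332, -0.065, 1.46, 0.022, 1.35, -0.088], TCP at [0.266, 0.566, 0.245] pointing down, gripper open.
Joint ranges: [-2.6, 2.6], [-0.5, 2.12], [-1.47, 1.34], [0.16, 2.42], [-1.27, 4.41], [0.06, 2.06], [-2.6, 2.6]. Speed limits (rad/s): [2.22, 2.22, 2.79, 2.79, 3.14, 3.14, 3.14].

### API

Orientations are given as a unit quaternion [x, y, z, w].
In Python, from workcell import status, viewer, manip gives the robot as it stands.
- The arm moves only by the tool play_rows, never from a script. Its argument "plan" is one flat list of numbers, 7 for each row, row after row: the turn, a rotation vector about the tool's x, y, z in degrees, then the shift along the tool's x, y, z in m, then the opening, from 0 (shut) to 1 (fully open). In form: [ax, ay, az, dx, dy, dz, grip, ax, ay, az, dx, dy, dz, grip, ...]. A call has 1 to 20 rows; each row is the pose to reach, as a shift and turn from the pose commanded when the call began, along the tool's axes at that moment; what a row does not reach only later rows make up. A row lasts 1/8 s, in which the tool goes at most 62.5 mm and 10.7 degrees, less where a joint would pass 70% of its speed; a pose out of reach is approached as far as the arm can. A call with a gripper value outside its range is refused whole. The fingers move at their own pace and stop on an object; "squeeze" is the grip in N (left out, the last holds). Time passes only in rows, so rows that repeat a pose let the fingers close. It gives the time, the measured TCP pose, the force, the opening and the grip force at its end, in the units of the state.
- status.get_obs(): the state, without advancing time (a new reading comes with each control period).
- viewer.camera(name): name is "scene" or "top" or "wrist"; returns the picture (400x640x3 uint8, red, green, blue); there is no depth.
- viewer.camera_model(name): a dict with "fx", "fy", "cx", "cy" (pixels), "R" (3x3) and "t" (3): a world point X has camera coordinates R X + t. Camera axes: x right, y down, z forward; pixel columns grow to the right and rows downward; lengths in m; the calibration is good to about 2 mm. A picture is of the moment at which its call begins: read the wrist's pose just before it. camera_model takes no time and is no camera call; for the wrist camera it gives the pose at the moment of the call.
- manip.hand_in(): hands the job in; it is judged then, once.
The state is a dict: "clock": time; "joint_pos": joint angles; "joint_velocities": joint speeds; "tau": joint torques, N m; "position": TCP position; "ee_rot": TCP orientation; "ft_force": force on the tool from outside, world axes, zero at the start; "torque": the same for the moment, N m; "grip_width": opening from 0.0 (shut) to 1.0 (fully open); "grasp_force": force on a finger pad.
Only numpy, scipy, OpenCV 4.12 (cv2) and the standard library are available. Lean on these libraries where they do the work, as an engineer would, in place of code of your own. Each camera call takes 0.05 s, during which the arm holds its last target. There are 200 camera calls.

### The job

Turn the little barrel mill on its axle by its hand wheel until the filling hatch is right at the top, and let go of it. Then take the scoop, push the hatch's spring flap open with the scoop's open front end, and hold it open while you tip all three steel balls into the barrel. Set the empty scoop back down on the bench, standing level on its foot, with the flap shut and the hatch still at the top, and leave the eyepiece, objective and vial alone.

Things in the scene. Friction and masses are not known exactly. Their poses are not given: they have to be found in the camera images.
- mill_axle (a point): Middle of the barrel mill's axle, 110 mm above the bench; fixed (x: level along the axle, from black hand wheel to far end; z: up). Mill bolted down: white base 220 x 150 x 12 mm, white uprights 128 mm high at x = -103 and +83 mm. Between them an aluminium 12-sided hollow barrel, 130 mm across corners, from x = -70 to +60 mm, turns on the axle.
- wheel_top (a point): Topmost point of the hand wheel's rim, 95 mm above the axle, 76 mm from mill_axle toward its -x; fixed to the stand, same axes. The wheel is a plain black disc on the barrel's end, 190 mm in diameter, 12 mm thick along the axle; its rim stands 30 mm proud of the barrel and can be pinched from above, fingers closing along the axle, and led in an arc about the axle.
- barrel (a joint): Turn of barrel, hand wheel and hatch together, rad, right-handed about the axle's x: 0 or any whole turn (6.283) = hatch straight up; a quarter turn positive puts the hatch on the axle's -y side. Turns either way without end against 0.25 N m of friction (3 N at the rim) and stays where left. A radial rib on each end face points to the hatch.
- hatch (a point): Centre of the shut flap's outer face, 62 mm from the axle line, 16 mm along axle +x from mill_axle; turns with the barrel (z: outward, x: along the axle). Opening: 74 mm along the axle (axle x -22 to +52 mm), 62 mm wide. A steel collar 3 mm thick stands 20 mm above the flap on both long sides and toward the hand wheel; the far side is open.
- hatch_sill (a point): Edge of the barrel's far end beside the hatch, at the collar's open side: axle x = +60 mm, 63 mm from the axle line; turns with the barrel, axes as hatch. The scoop's front goes in over this edge, pointing to the hand wheel and sloping down, and must be narrower than the 62 mm between the collar sides.
- flap (a joint): Opening of the spring flap, rad: 0 shut, opens inward to 1.3. Steel plate 66 x 58 x 2.5 mm hinged along its far edge (axle x = +51 mm), so it tips down toward the hand wheel like a continuation of the scoop. A spring shuts it; 1 to 4 N on its middle opens it. Balls pass freely from about 0.55 rad; balls lying on it do not open it.
- scoop_grip (a point): Grip point of the scoop, midway between its side walls, 27 mm above the bench (x: from open front to closed back; z: up). Open steel trough 40 mm wide outside, 140 mm long, walls 34 mm high, 2.5 mm thick, closed at the back, open in front; 0.18 to 0.28 kg without balls. Can be pinched across its 40 mm width from above here.
- scoop_lip (a point): Lower edge of the scoop's open front, middle; at the start 25.5 mm above the bench, 99 mm in front of the grip point (-x), axes as scoop_grip. The floor (2.5 mm thick) slopes straight up 8 degrees from back to this lip, so the balls rest at the back; they roll out once it is tipped nose-down more than about 10 degrees; 35 to 45 degrees empties it.
- scoop_foot (a point): Centre of the scoop's underside, level with the bench (z = 0) when it stands on its flat foot (58 x 40 mm, below the back part); 30 mm in front of and 27 mm below the grip point.
- ball0_center (a point): Centre of a steel grinding ball, 16 mm in diameter, 17 g; one of three alike, lying in the back of the scoop at the start.
- ball1_center (a point): Centre of a steel grinding ball, 16 mm in diameter, 17 g; one of three alike, lying in the back of the scoop at the start.
- ball2_center (a point): Centre of a steel grinding ball, 16 mm in diameter, 17 g; one of three alike, lying in the back of the scoop at the start.
- eyepiece: Black microscope eyepiece standing on the bench, 38 mm in diameter, 58 mm high; origin at its underside. To be left alone.
- objective: Steel microscope objective standing on the bench, 26 mm in diameter, 45 mm high; origin at its underside. To be left alone.
- vial: Small glass vial with a white cap standing on the bench, 28 mm in diameter, 50 mm high; origin at its underside. To be left alone.
Mind the look-alikes: they are no part of the job. Of the things that look like the part that bears scoop_grip, the middle-sized one is meant.

How it is judged:
By the outcome, as a careful person would: the job done as asked, in the order asked, and still so for the second after the job is handed in, with the robot touching nothing.
It also fails if it takes over 72 s, if anything falls off the work surface, if the arm or the gripper's body presses on something with over 40 N, if the wrist force passes 120 N, or if a joint passes its speed limit or range.

## Working session

There is one attempt and no reset: what is moved stays moved. The work goes in short steps, Python scripts to look and compute and a tool call to move; the robot and the scene stay as the last step left them, time stands still between calls to the robot, and variables do not carry over. Pictures are saved under pics/ and viewed, at most 10 in all, crops included, and the job is handed in when it is done.

Besides the shell and the picture viewer there is one more tool, called after ">>>" as a command line: name --argument value ..., lists and objects as JSON in quotes. play_rows: Moves the arm, as the interface text tells. Its arguments: {"type":"object","properties":{"plan":{"type":"array","items":{"type":"number"}},"squeeze":{"type":"number"}},"required":["plan"]}

```bash
ls; mkdir -p pics
python3 - <<'E'
from workcell import status, viewer, manip
import cv2,numpy as np
print(status.get_obs(), manip.tip_extent)
for n in ("scene","top"):
    im=viewer.camera(n); cv2.imwrite(f"pics/{n}0.png",im[:,:,::-1])
    m=viewer.camera_model(n); print(n,m)
E
```

```text
pics
{'clock': 0.0, 'joint_pos': array([-1.15363433,  0.33288723, -0.06471758,  1.46097709,  0.02158289,
        1.3499213 , -0.08849712]), 'joint_velocities': array([-0.00039765, -0.00111889,  0.00049146,  0.00077479, -0.00126685,
        0.00138502, -0.00138699]), 'tau': array([-2.28807266e-06, -6.25449443e+01,  4.92583110e-02, -3.91619682e+01,
        1.61854934e-02,  9.80571087e-03, -1.56939814e-05]), 'position': array([0.26590707, 0.56519372, 0.2444893 ]), 'ee_rot': array([ 2.18095140e-01,  9.75927225e-01, -7.35984015e-04, -1.39305063e-04]), 'ft_force': array([0.34312635, 0.13757742, 0.27755246]), 'torque': array([-0.03110948, -0.01138828, -0.01196853]), 'grasp_force': 0.0, 'grip_width': 1.0017130408996568} 0.014
scene {'fx': 476.51752609897704, 'fy': 476.51752609897704, 'cx': 322.0709553403769, 'cy': 199.7592827509775, 'R': array([[-0.61448369,  0.78860909, -0.02248325],
       [ 0.43790536,  0.31723322, -0.84119081],
       [-0.65623829, -0.52674357, -0.54027079]]), 't': array([ 0.38493928, -0.1094672 ,  1.66572845])}
top {'fx': 505.67557505980614, 'fy': 505.67557505980614, 'cx': 321.87043824779323, 'cy': 196.37857677215558, 'R': array([[-0.00471854, -0.99998053,  0.0040837 ],
       [-0.98671795,  0.00399278, -0.16239377],
       [ 0.1623743 , -0.00479572, -0.98671758]]), 't': array([-0.06566853,  0.59058948,  1.43355502])}
```

View pics/scene0.png

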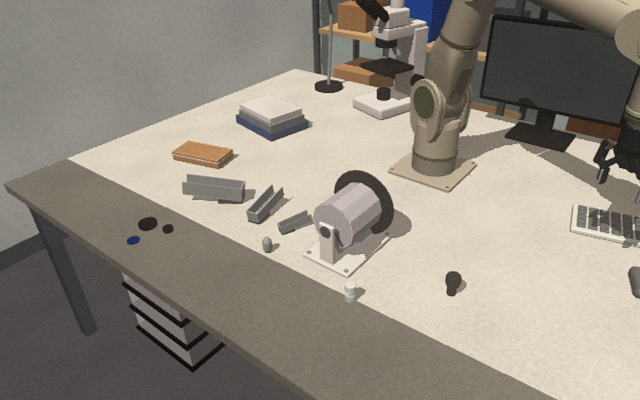

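View pics/top0.png

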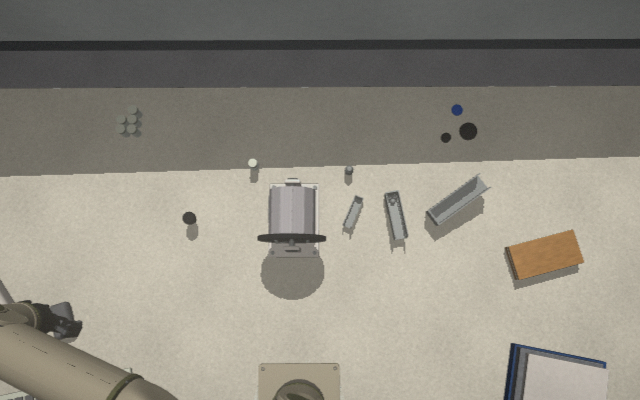

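The middle-sized scoop is at about (396,217) in the top picture, with the small one at (353,213) and the large one at (457,200). The mill is at about (292,215), with its wheel on the robot's side at row 239, so the axle's x points roughly along world +x. The hatch isn't visible yet, so I'll enlarge.

Run:
```python
import cv2,numpy as np
t=cv2.imread("pics/top0.png"); s=cv2.imread("pics/scene0.png")
c=cv2.resize(t[150:270,250:410],None,fx=5,fy=5,interpolation=cv2.INTER_CUBIC); cv2.imwrite("pics/topc.png",c)
c=cv2.resize(s[160:280,240:400],None,fx=5,fy=5,interpolation=cv2.INTER_CUBIC); cv2.imwrite("pics/scenec.png",c)
```

```text
(no output)
```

View pics/topc.png

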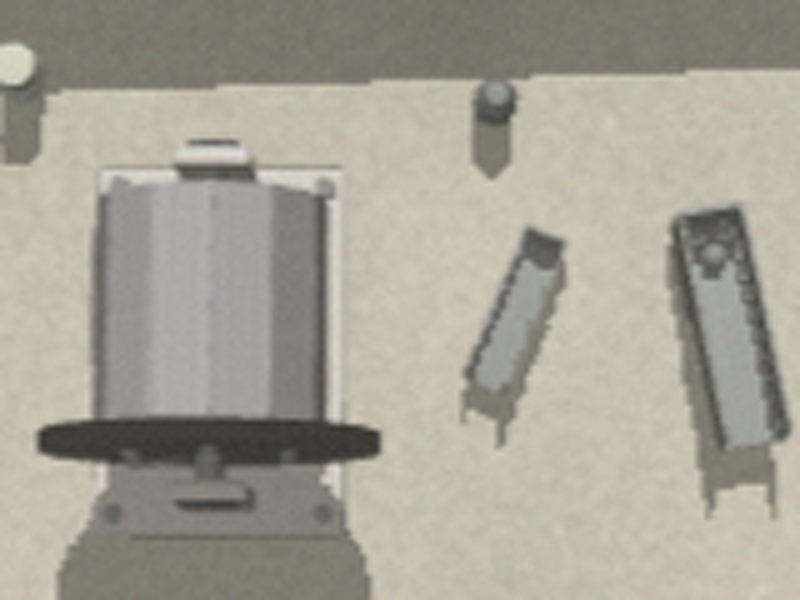

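View pics/scenec.png

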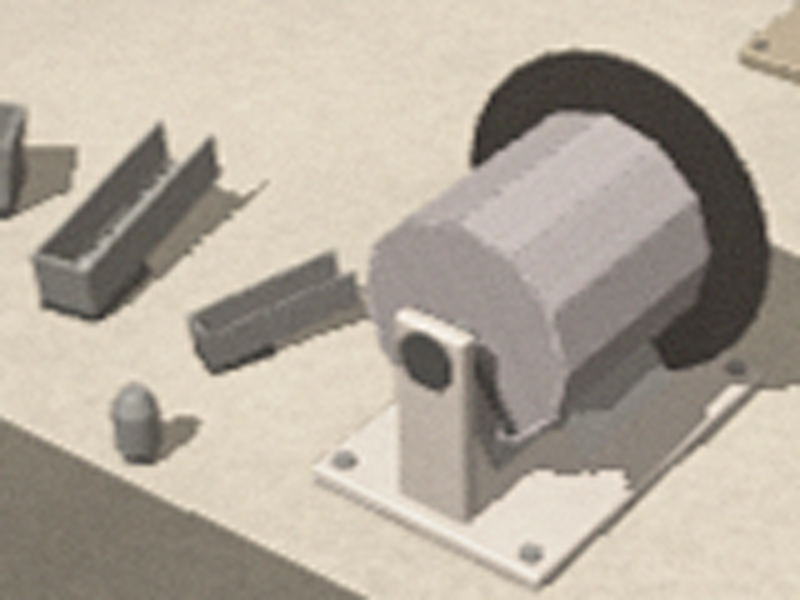

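The middle scoop has three balls in its back (top crop (712,250)), and its front points toward the robot (crop (755,445)). The scene crop shows a dark radial rib on the far end face running to about (513,435), so the hatch is low on the right (+y) side. Next I'll fit the mill and scoop poses.

```bash
cat > h.py <<'E'
import numpy as np,cv2
from scipy.optimize import least_squares
from scipy.spatial.transform import Rotation as Ro
from workcell import status, viewer, manip
def proj(n,X,m=None):
    m=m or viewer.camera_model(n); c=np.asarray(X)@m["R"].T+m["t"]
    return np.c_[m["fx"]*c[:,0]/c[:,2]+m["cx"],m["fy"]*c[:,1]/c[:,2]+m["cy"]]
def ray(n,uv,z,m=None):
    m=m or viewer.camera_model(n); d=m["R"].T@np.array([(uv[0]-m["cx"])/m["fx"],(uv[1]-m["cy"])/m["fy"],1]); C=-m["R"].T@m["t"]
    return C+d*(z-C[2])/d[2]
def mill(p,P): # local mill coords -> world; p=x,y,yaw
    c,s=np.cos(p[2]),np.sin(p[2]); P=np.asarray(P,float)
    return np.c_[p[0]+c*P[:,0]-s*P[:,1],p[1]+s*P[:,0]+c*P[:,1],.11+P[:,2]]
E
python3 - <<'E'
from h import *
T=lambda u,v:(u/5+250,v/5+150); S=lambda u,v:(u/5+240,v/5+160)
# base center in mill x = mid of uprights -0.01
L=[-.12,.10]
pt=[((-.076,.095,0),T(38,440)),((-.076,-.095,0),T(380,440)),((.1,.075,-.098),T(100,168)),((.1,-.075,-.098),T(342,168))]
ps=[((.1,-.075,-.098),S(315,472)),((.1,.075,-.098),S(540,580)),((-.12,.075,-.098),S(760,385)),((-.076,0,.095),S(580,50))]
f=lambda p:np.r_[(proj("top",mill(p,[a for a,_ in pt]))-[b for _,b in pt]).ravel(),(proj("scene",mill(p,[a for a,_ in ps]))-[b for _,b in ps]).ravel()]
r=least_squares(f,[.5,.05,0],loss='soft_l1'); print(r.x,np.degrees(r.x[2]),f(r.x).round(1).reshape(-1,2))
p=r.x
print("axle end scene crop",(proj("scene",mill(p,[(.0895,0,0)]))-[240,160])*5)
for q in range(-180,0,15):
    a=np.radians(q); P=mill(p,[(.062,-k*np.sin(a),k*np.cos(a)) for k in (.03,.063,.083)])
    print(q,((proj("scene",P)-[240,160])*5).round().tolist())
back=ray("top",T(707,210),.040); lip=ray("top",T(755,446),.027)
print(back,lip,np.linalg.norm((back-lip)[:2]),np.degrees(np.arctan2(*(back-lip)[1::-1])))
for n,uv in(("vial",(253,163)),("obj",(349,170)),("eye",(189,218))): print(n,ray("top",uv,.05))
E
```

```text
[0.53924524 0.01571052 0.00700592] 0.4014095738344383 [[ 0.1  0.6]
 [ 0.4 -0.2]
 [-1.2 -0.9]
 [ 0.1 -1.4]
 [-1.4 -1.4]
 [-0.2 -0.6]
 [ 0.7 -4.3]
 [ 7.3  1.3]]
axle end scene crop [[428.44444141 356.64789092]]
-180 [[462.0, 378.0], [463.0, 429.0], [463.0, 459.0]]
-165 [[474.0, 382.0], [488.0, 437.0], [496.0, 470.0]]
-150 [[486.0, 382.0], [512.0, 438.0], [528.0, 472.0]]
-135 [[496.0, 379.0], [533.0, 432.0], [556.0, 464.0]]
-120 [[503.0, 372.0], [550.0, 419.0], [578.0, 447.0]]
-105 [[508.0, 363.0], [560.0, 399.0], [593.0, 422.0]]
-90 [[510.0, 351.0], [564.0, 374.0], [598.0, 389.0]]
-75 [[508.0, 338.0], [561.0, 346.0], [594.0, 351.0]]
-60 [[503.0, 324.0], [551.0, 316.0], [581.0, 312.0]]
-45 [[495.0, 310.0], [534.0, 287.0], [559.0, 273.0]]
-30 [[485.0, 298.0], [512.0, 261.0], [529.0, 238.0]]
-15 [[473.0, 288.0], [487.0, 241.0], [495.0, 211.0]]
[ 0.60395434 -0.27370937  0.04      ] [ 0.46552769 -0.29997221  0.027     ] 0.14089596820553713 10.7426981099506
vial [0.69091748 0.13499292 0.05      ]
obj [ 0.66866593 -0.1487492   0.05      ]
eye [0.52796544 0.3178908  0.05      ]
```

```bash
cat >> h.py <<'E'
M=np.array([.539,.016,.007])
def wheelpose(phi,r): # tool pinching rim at turn phi (deg), TCP at radius r
    Rz=Ro.from_euler('z',M[2]); B=Ro.from_matrix(np.array([[0,1,0],[1,0,0],[0,0,-1.]]))
    a=np.radians(phi); pos=mill(M,[(-.076,-r*np.sin(a),r*np.cos(a))])[0]
    return pos,Rz*Ro.from_euler('x',a)*B
def rows(ts,cmd=None):
    "ts: (pos,R,grip); relative to cmd pose (pos,R) or measured"
    o=status.get_obs(); p0,R0=cmd or (o["position"],Ro.from_quat(o["ee_rot"]))
    for p,R,g in ts:
        v=np.degrees((R0.inv()*R).as_rotvec()); d=R0.inv().apply(np.asarray(p)-p0)
        print(",".join(f"{x:.1f}" for x in v)+","+",".join(f"{x:.4f}" for x in d)+f",{g}")
E
python3 - <<'E'
from h import *
p,R=wheelpose(-37,.15); p[2]=.36
rows([(*wheelpose(0,.20),.6),(*wheelpose(-37,.20),.6),(*wheelpose(-37,.14),.6)])
for k in (0,-37): print(wheelpose(k,.14)[0])
E
```

```text
-0.1,0.0,64.4,-0.4123,-0.4136,-0.0648,0.6
20.7,-32.9,62.1,-0.3603,-0.3050,-0.0247,0.6
20.7,-32.9,62.1,-0.3759,-0.3375,0.0233,0.6
[0.46300186 0.015468   0.25      ]
[0.46241209 0.09972004 0.22180897]
```

>>> play_rows --plan '[0,0,15,-0.1,-0.1,-0.065,0.6,0,0,64.4,-0.412,-0.414,-0.065,0.6,0,0,64.4,-0.412,-0.414,-0.065,0.6,0,0,64.4,-0.412,-0.414,-0.065,0.6,0,0,64.4,-0.412,-0.414,-0.065,0.6,0,0,64.4,-0.412,-0.414,-0.065,0.6,0,0,64.4,-0.412,-0.414,-0.065,0.6,0,0,64.4,-0.412,-0.414,-0.065,0.6,0,0,64.4,-0.412,-0.414,-0.065,0.6,0,0,64.4,-0.412,-0.414,-0.065,0.6,0,0,64.4,-0.412,-0.414,-0.065,0.6,0,0,64.4,-0.412,-0.414,-0.065,0.6,0,0,64.4,-0.412,-0.414,-0.065,0.6]'

```text
clock: 1.72
position: [0.4623, 0.0168, 0.3101]
ee_rot: [0.704, 0.71, -0.0, -0.0]
ft_force: [0.3, -1.4, -0.4]
grip_width: 0.604
grasp_force: 0.0
```

Run:
```python
from h import *
im=viewer.camera("wrist")[:,:,::-1].copy(); m=viewer.camera_model("wrist"); print(m)
for k in np.arange(-40,41,10):
    for x in (-.07,-.082):
        a=np.radians(k);u=proj("wrist",mill(M,[(x,-.095*np.sin(a),.095*np.cos(a))]),m)[0]; cv2.circle(im,tuple(int(v) for v in u.round()),2,(0,0,255),-1)
cv2.imwrite("pics/w1.png",im)
print(status.get_obs()["joint_pos"].round(2))
p0=wheelpose(0,.2)
rows([(*wheelpose(-37,.20),.6),(*wheelpose(-37,.14),.6)])
```

```text
{'fx': 320.4369634976909, 'fy': 320.4369634976909, 'cx': 317.16688303736765, 'cy': 198.188297029626, 'R': array([[ 9.99963685e-01,  8.46754178e-03, -9.64427747e-04],
       [ 8.34522136e-03, -9.49949162e-01,  3.12293046e-01],
       [ 1.72819708e-03, -3.12289753e-01, -9.49985328e-01]]), 't': array([-0.46221023, -0.04963723,  0.4457054 ])}
[-0.66 -0.09  0.5   1.79  0.05  1.44 -0.16]
0.0,-37.0,0.1,0.1192,0.0009,0.0404,0.6
0.0,-37.0,0.1,0.0831,0.0008,0.0883,0.6
```

View pics/w1.png

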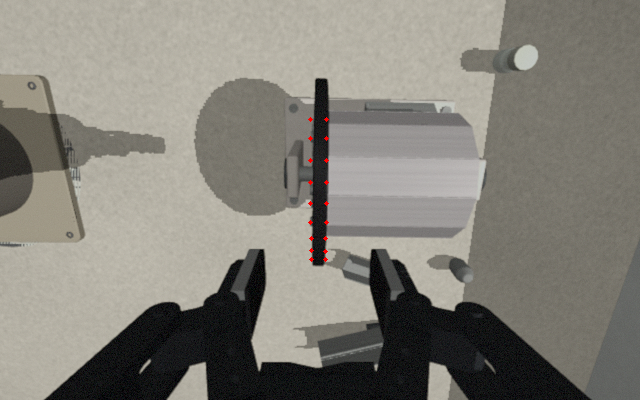

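The wheel spans columns about 315–328, 2 px right of the prediction, so the mill sits about 2 mm further out in x. The collar shows on the +y side at (400,105), which fits q of about -150°. I'll correct the fit and pinch at -37°.

```bash
sed -i 's/^M=.*/M=np.array([.541,.016,-.003])/' h.py
python3 - <<'E'
from h import *
rows([(*wheelpose(-37,.20),.6),(*wheelpose(-37,.14),.6),(*wheelpose(-37,.085),.6)])
print('arc, from -37'); rows([(*wheelpose(k,.085),0) for k in (-27.3,-18,-9,0,9,18,27,37,38)],cmd=wheelpose(-37,.085))
E
```

```text
0.2,-37.0,0.7,0.1200,0.0041,0.0404,0.6
0.2,-37.0,0.7,0.0839,0.0037,0.0883,0.6
0.2,-37.0,0.7,0.0508,0.0033,0.1323,0.6
arc, from -37
-0.0,9.7,0.0,-0.0143,-0.0000,0.0012,0
0.0,19.0,0.0,-0.0277,0.0000,0.0046,0
0.0,28.0,0.0,-0.0399,-0.0000,0.0099,0
-0.0,37.0,0.0,-0.0512,-0.0000,0.0171,0
0.0,46.0,0.0,-0.0611,-0.0000,0.0260,0
0.0,55.0,0.0,-0.0696,-0.0000,0.0362,0
0.0,64.0,0.0,-0.0764,0.0000,0.0477,0
0.0,74.0,0.0,-0.0817,-0.0000,0.0616,0
0.0,75.0,0.0,-0.0821,-0.0000,0.0630,0
```

>>> play_rows --plan '[0.2,-20,0.7,0.06,0.004,0.02,0.6,0.2,-37,0.7,0.12,0.004,0.0404,0.6,0.2,-37,0.7,0.12,0.004,0.0404,0.6,0.2,-37,0.7,0.12,0.004,0.0404,0.6,0.2,-37,0.7,0.0839,0.0037,0.0883,0.6,0.2,-37,0.7,0.0675,0.0035,0.11,0.6,0.2,-37,0.7,0.051,0.0033,0.132,0.6,0.2,-37,0.7,0.051,0.0033,0.132,0.6,0.2,-37,0.7,0.051,0.0033,0.132,0,0.2,-37,0.7,0.051,0.0033,0.132,0,0.2,-37,0.7,0.051,0.0033,0.132,0,0.2,-37,0.7,0.051,0.0033,0.132,0,0.2,-37,0.7,0.051,0.0033,0.132,0]' --squeeze 50

```text
clock: 3.4
position: [0.4647, 0.068, 0.179]
ee_rot: [0.672, 0.669, -0.225, 0.223]
ft_force: [-7.6, 4.6, 8.1]
grip_width: 0.125
grasp_force: 50.9
```

>>> play_rows --plan '[0,5,0,-0.0074,0,0.0003,0,0,9.7,0,-0.0143,0,0.0012,0,0,19,0,-0.0277,0,0.0046,0,0,28,0,-0.0399,0,0.0099,0,0,37,0,-0.0512,0,0.0171,0,0,46,0,-0.0611,0,0.026,0,0,55,0,-0.0696,0,0.0362,0,0,64,0,-0.0764,0,0.0477,0,0,70,0,-0.0799,0,0.0559,0,0,74,0,-0.0817,0,0.0616,0,0,74,0,-0.0817,0,0.0616,0,0,74,0,-0.0817,0,0.0616,0]'

```text
clock: 4.9
position: [0.4639, -0.0359, 0.1789]
ee_rot: [0.672, 0.669, 0.225, -0.225]
ft_force: [-10.5, -4.4, 7.4]
grip_width: 0.127
grasp_force: 54.4
```

Run:
```python
from h import *
rows([(*wheelpose(37,.085),.5),(*wheelpose(37,.13),.5),(*wheelpose(0,.14),.5),(*wheelpose(-37,.13),.5),(*wheelpose(-37,.085),.5)])
s=viewer.camera("scene")[:,:,::-1]
cv2.imwrite("pics/s2.png",cv2.resize(s[160:280,240:400],None,fx=5,fy=5,interpolation=cv2.INTER_CUBIC))
```

```text
-0.0,-0.1,-0.1,0.0002,0.0010,0.0014,0.5
-0.0,-0.1,-0.1,0.0003,0.0009,-0.0436,0.5
-0.1,-37.1,-0.1,0.0845,0.0008,-0.0253,0.5
-0.1,-74.1,-0.1,0.1251,0.0008,0.0507,0.5
-0.1,-74.1,-0.1,0.0818,0.0009,0.0631,0.5
```

View pics/s2.png

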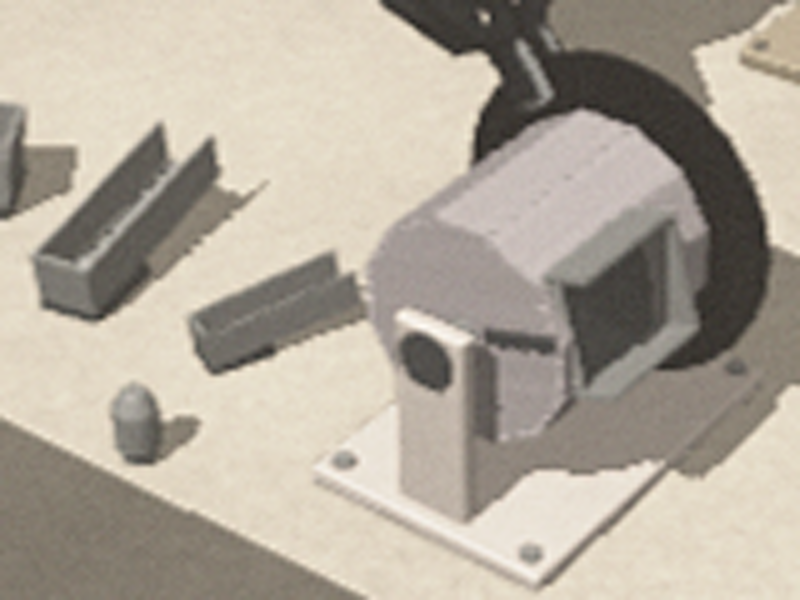

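Rib now runs from (485,335) to (555,345), which is q of about -75°. The first stroke turned as expected, so I'll do the second.

>>> play_rows --plan '[0,0,0,0,0.0009,0,0.5,0,0,0,0,0.0009,0,0.5,0,0,0,0,0.0009,0,0.5,0,0,0,0,0.0009,-0.0436,0.5,0,-18,0,0.042,0.0009,-0.043,0.5,0,-37,0,0.0845,0.0008,-0.0253,0.5,0,-55,0,0.11,0.0008,0.01,0.5,0,-74,0,0.1251,0.0008,0.0507,0.5,0,-74,0,0.1251,0.0008,0.0507,0.5,0,-74,0,0.1035,0.0009,0.057,0.5,0,-74,0,0.0818,0.0009,0.0631,0.5,0,-74,0,0.0818,0.0009,0.0631,0.5,0,-74,0,0.0818,0.0009,0.0631,0,0,-74,0,0.0818,0.0009,0.0631,0,0,-74,0,0.0818,0.0009,0.0631,0,0,-74,0,0.0818,0.0009,0.0631,0,0,-74,0,0.0818,0.0009,0.0631,0]'

```text
clock: 7.08
position: [0.4647, 0.0675, 0.1782]
ee_rot: [0.674, 0.668, -0.225, 0.221]
ft_force: [-13.8, 5.1, 6.1]
grip_width: 0.13
grasp_force: 51.6
```

>>> play_rows --plan '[0,5,0,-0.0074,0,0.0003,0,0,9.7,0,-0.0143,0,0.0012,0,0,19,0,-0.0277,0,0.0046,0,0,28,0,-0.0399,0,0.0099,0,0,37,0,-0.0512,0,0.0171,0,0,46,0,-0.0611,0,0.026,0,0,55,0,-0.0696,0,0.0362,0,0,64,0,-0.0764,0,0.0477,0,0,70,0,-0.0799,0,0.0559,0,0,74,0,-0.0817,0,0.0616,0,0,74,0,-0.0817,0,0.0616,0,0,74,0,-0.0817,0,0.0616,0]'

```text
clock: 8.57
position: [0.4639, -0.0356, 0.1781]
ee_rot: [0.672, 0.668, 0.226, -0.225]
ft_force: [-14.0, 0.5, 0.4]
grip_width: 0.129
grasp_force: 54.1
```

Run:
```python
from h import *
s=viewer.camera("scene")[:,:,::-1]; t=viewer.camera("top")[:,:,::-1]
a=cv2.resize(s[175:265,300:370],None,fx=6,fy=6,interpolation=cv2.INTER_CUBIC)
b=cv2.resize(t[180:255,260:323],None,fx=6,fy=6,interpolation=cv2.INTER_CUBIC)
c=np.zeros((540,420+378,3),np.uint8); c[:,:420]=a; c[:450,420:]=b; cv2.imwrite("pics/q3.png",c)
for q in range(-12,13,4):
    P=mill(M,[(x,-r*np.sin(np.radians(q))-y*np.cos(np.radians(q)),r*np.cos(np.radians(q))-y*np.sin(np.radians(q))) for x,y,r in((.062,0,.06),(.052,.0325,.082),(.052,-.0325,.082),(-.022,.0325,.082),(-.022,-.0325,.082))])
    print(q,((proj("scene",P)-[300,175])*6).round().tolist(),((proj("top",P)-[260,180])*6+[420,0]).round().tolist())
print(status.get_obs()["joint_pos"].round(2))
```

```text
-12 [[213.0, 202.0], [174.0, 112.0], [301.0, 190.0], [280.0, 37.0], [404.0, 111.0]] [[578.0, 28.0], [635.0, 38.0], [493.0, 44.0], [634.0, 205.0], [491.0, 209.0]]
-8 [[205.0, 197.0], [162.0, 110.0], [290.0, 179.0], [268.0, 35.0], [393.0, 100.0]] [[587.0, 27.0], [649.0, 39.0], [504.0, 42.0], [648.0, 205.0], [502.0, 208.0]]
-4 [[197.0, 193.0], [151.0, 108.0], [279.0, 168.0], [257.0, 35.0], [382.0, 90.0]] [[596.0, 27.0], [662.0, 39.0], [516.0, 41.0], [662.0, 206.0], [514.0, 207.0]]
0 [[189.0, 189.0], [140.0, 108.0], [268.0, 159.0], [246.0, 35.0], [371.0, 81.0]] [[605.0, 27.0], [676.0, 40.0], [529.0, 40.0], [675.0, 206.0], [526.0, 207.0]]
4 [[181.0, 186.0], [129.0, 109.0], [256.0, 150.0], [235.0, 36.0], [360.0, 73.0]] [[614.0, 27.0], [689.0, 41.0], [541.0, 39.0], [688.0, 207.0], [539.0, 206.0]]
8 [[173.0, 184.0], [119.0, 111.0], [244.0, 142.0], [225.0, 38.0], [348.0, 65.0]] [[624.0, 27.0], [701.0, 42.0], [554.0, 39.0], [701.0, 208.0], [553.0, 205.0]]
12 [[165.0, 182.0], [110.0, 114.0], [232.0, 134.0], [216.0, 41.0], [337.0, 58.0]] [[633.0, 28.0], [713.0, 44.0], [568.0, 38.0], [713.0, 209.0], [566.0, 205.0]]
[-0.22  0.26  0.68  1.93 -0.74  1.42  0.74]
```

View pics/q3.png

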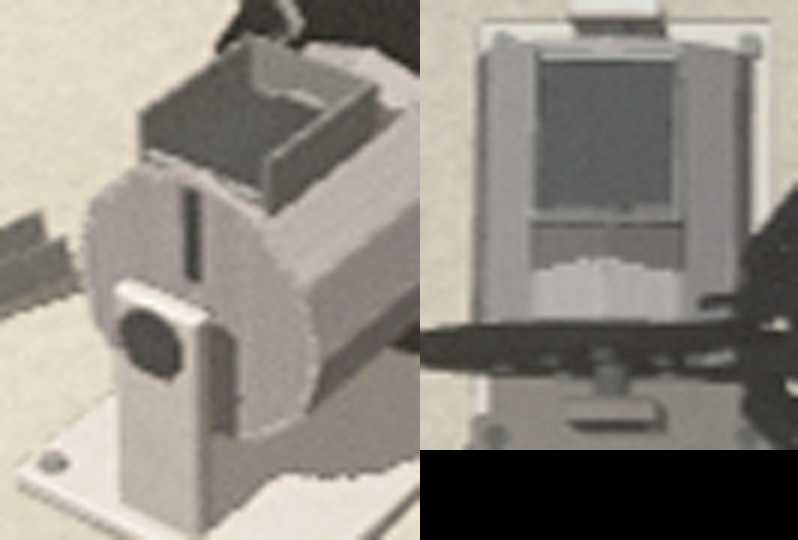

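Rib is at (189,190), matching the q = 0 prediction of (189,189), and the collar is centred on the barrel in the top view. The hatch is at the top. I'll release and go to the scoop.

```bash
cat >> h.py <<'E'
def scooppose(pos,yaw,th=0,c=(0,0,.005)):
    "tool pose for scoop grip point pos(world), scoop yaw rad, nose-down th rad; c: grip->TCP along tool z"
    R=Ro.from_euler('z',yaw)*Ro.from_euler('y',-th)*Ro.from_matrix(np.array([[1,0,0],[0,-1,0],[0,0,-1.]]))
    return np.asarray(pos)+R.apply(c),R
E
python3 - <<'E'
from h import *
g=np.array([.5628,-.2816,.027]); y=np.radians(10.7)
rows([(*wheelpose(37,.12),.5),(*wheelpose(0,.20),.5),(*scooppose(g+[0,0,.16],y),.8),(*scooppose(g+[0,0,.0],y),.8)])
E
```

```text
0.1,-0.2,-0.1,0.0005,0.0010,-0.0344,0.5
0.1,-37.2,-0.2,0.1210,0.0008,-0.0738,0.5
-25.5,-31.0,76.0,-0.1932,0.1004,-0.1513,0.8
-25.5,-31.0,76.0,-0.2898,0.1004,-0.0238,0.8
```

>>> play_rows --plan '[0,0,0,0,0.0009,0,0.5,0,0,0,0,0.0009,0,0.5,0,0,0,0,0.0009,0,0.5,0,0,0,0,0.0009,-0.0344,0.5,0,0,0,0,0.001,-0.09,0.5,-25.5,-31,76,-0.1932,0.1004,-0.1513,0.8,-25.5,-31,76,-0.1932,0.1004,-0.1513,0.8,-25.5,-31,76,-0.1932,0.1004,-0.1513,0.8,-25.5,-31,76,-0.1932,0.1004,-0.1513,0.8,-25.5,-31,76,-0.1932,0.1004,-0.1513,0.8,-25.5,-31,76,-0.1932,0.1004,-0.1513,0.8,-25.5,-31,76,-0.1932,0.1004,-0.1513,0.8,-25.5,-31,76,-0.1932,0.1004,-0.1513,0.8,-25.5,-31,76,-0.1932,0.1004,-0.1513,0.8,-25.5,-31,76,-0.1932,0.1004,-0.1513,0.8,-25.5,-31,76,-0.1932,0.1004,-0.1513,0.8]'

```text
clock: 10.68
position: [0.5643, -0.2818, 0.1819]
ee_rot: [0.996, 0.094, 0.001, 0.001]
ft_force: [-0.2, -0.5, 0.0]
grip_width: 0.8
grasp_force: 0.0
```

Run:
```python
from h import *
m=viewer.camera_model("wrist"); im=viewer.camera("wrist")[:,:,::-1].copy()
g=np.array([.5628,-.2816,.027]); y=np.radians(10.7)
Rs=Ro.from_euler('z',y)
P=[(-.099,.0,.0),(-.099,.02,.0),(-.099,-.02,.0),(.041,.02,.013),(.041,-.02,.013),(-.099,.02,.032),(-.099,-.02,.032)]
for u in proj("wrist",g+Rs.apply(P),m): cv2.circle(im,tuple(int(v) for v in u.round()),2,(0,0,255),-1)
cv2.imwrite("pics/w4.png",im); t=viewer.camera("top"); cv2.imwrite("pics/t4.png",t[:,:,::-1])
print(status.get_obs()["joint_pos"].round(2))
rows([(*scooppose(g,y),.8)])
np.set_printoptions(precision=5);print(m)
```

```text
[-0.4   0.64  1.15  1.57 -0.6   1.32 -0.56]
0.1,-0.0,0.0,-0.0017,-0.0005,0.1599,0.8
{'fx': 320.4369634976909, 'fy': 320.4369634976909, 'cx': 317.16688303736765, 'cy': 198.188297029626, 'R': array([[ 1.85825e-01, -9.82583e-01, -3.32781e-04],
       [-9.33146e-01, -1.76582e-01,  3.13140e-01],
       [-3.07745e-01, -5.78788e-02, -9.49707e-01]]), 't': array([-0.38266,  0.45594,  0.47722])}
```

View pics/w4.png

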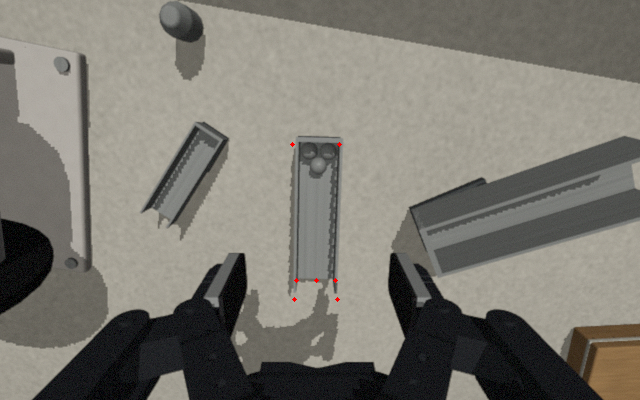

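The scoop sits where predicted, with its back corners at (298,137) and (341,138) and the lip at row 281. It needs about 1.2° less yaw and 2 mm more toward -y at the grip. I'll grasp now.

Run:
```python
from h import *
g=np.array([.563,-.2838,.027]); y=np.radians(9.5)
rows([(*scooppose(g+[0,0,.05],y),.8),(*scooppose(g,y),.8)])
```

```text
0.1,-0.0,1.2,-0.0019,0.0018,0.1099,0.8
0.1,-0.0,1.2,-0.0019,0.0017,0.1599,0.8
```

>>> play_rows --plan '[0.1,0,1.2,-0.0019,0.0018,0.06,0.8,0.1,0,1.2,-0.0019,0.0018,0.11,0.8,0.1,0,1.2,-0.0019,0.0018,0.14,0.8,0.1,0,1.2,-0.0019,0.0018,0.16,0.8,0.1,0,1.2,-0.0019,0.0018,0.16,0.8,0.1,0,1.2,-0.0019,0.0018,0.16,0.3,0.1,0,1.2,-0.0019,0.0018,0.16,0.3,0.1,0,1.2,-0.0019,0.0018,0.16,0.3,0.1,0,1.2,-0.0019,0.0018,0.16,0.3,0.1,0,1.2,-0.0019,0.0018,0.16,0.3,0.1,0,1.2,-0.0019,0.0018,0.16,0.3]' --squeeze 50

```text
clock: 12.15
position: [0.5643, -0.2835, 0.0233]
ee_rot: [0.997, 0.083, 0.001, 0.001]
ft_force: [-1.0, 0.6, 6.9]
grip_width: 0.459
grasp_force: 51.7
```

```bash
sed -i 's/^M=.*/M=np.array([.541,.015,-.003])/' h.py
cat >> h.py <<'E'
C=(.001,0,.0037)
def pour(th,d=.033,off=.004,dx=0,dz=0,dy=0):
    t=np.radians(th); a=t-np.radians(8); L=np.array([.060-d*np.cos(a)-off*np.sin(a)+dx,.063-d*np.sin(a)+off*np.cos(a)+dz])
    g=L+.099*np.array([np.cos(t),np.sin(t)])+.0015*np.array([-np.sin(t),np.cos(t)])
    return scooppose(mill(M,[(g[0],dy,g[1])])[0],M[2],t,C)
E
python3 - <<'E'
from h import *
g=np.array([.563,-.2838,.027]); y=np.radians(9.5)
print("TCP",pour(4,dx=.07)[0],pour(4)[0],pour(48)[0])
rows([(*scooppose(g+[0,0,.1],y,0,C),.3),(*scooppose(g+[0,0,.22],y,0,C),.3),(*pour(4,dx=.08,dz=.09),.3),(*pour(4,dx=.07),.3)])
E
```

```text
TCP [0.73826839 0.01440819 0.18407323] [0.66826871 0.01461819 0.18407323] [0.64169691 0.01469791 0.22769458]
0.1,-0.1,0.0,-0.0001,0.0002,-0.1000,0.3
0.1,-0.1,0.0,0.0001,0.0004,-0.2200,0.3
-0.3,3.9,9.7,0.2313,-0.2630,-0.2507,0.3
-0.3,3.9,9.7,0.2212,-0.2648,-0.1607,0.3
```

>>> play_rows --plan '[0.1,0,0,0,0,-0.02,0.3,0.1,0,0,0,0,-0.05,0.3,0.1,0,0,0,0,-0.09,0.3,0.1,0,0,0,0,-0.13,0.3,0.1,0,0,0,0,-0.17,0.3,0.1,0,0,0.01,-0.01,-0.2,0.3,0,0.4,1,0.03,-0.03,-0.22,0.3,0,1,2.5,0.06,-0.065,-0.23,0.3,-0.1,1.5,4,0.09,-0.1,-0.24,0.3,-0.2,2,5.5,0.12,-0.135,-0.25,0.3,-0.2,2.5,7,0.15,-0.17,-0.25,0.3,-0.3,3.2,8.2,0.18,-0.205,-0.25,0.3,-0.3,3.9,9.7,0.21,-0.235,-0.25,0.3,-0.3,3.9,9.7,0.225,-0.255,-0.25,0.3,-0.3,3.9,9.7,0.231,-0.263,-0.25,0.3,-0.3,3.9,9.7,0.228,-0.2635,-0.22,0.3,-0.3,3.9,9.7,0.225,-0.264,-0.19,0.3,-0.3,3.9,9.7,0.2212,-0.2648,-0.165,0.3,-0.3,3.9,9.7,0.2212,-0.2648,-0.1607,0.3,-0.3,3.9,9.7,0.2212,-0.2648,-0.1607,0.3]'

```text
clock: 14.65
position: [0.7379, 0.014, 0.1835]
ee_rot: [0.999, -0.002, 0.034, 0.0]
ft_force: [0.0, -0.5, -3.1]
grip_width: 0.458
grasp_force: 51.1
```

Run:
```python
from h import *
s=viewer.camera("scene")[:,:,::-1]; w=viewer.camera("wrist")[:,:,::-1]
a=cv2.resize(s[150:260,275:375],None,fx=4,fy=4,interpolation=cv2.INTER_CUBIC)
c=np.zeros((440,400+400,3),np.uint8); c[:,:400]=a; c[:250,400:]=cv2.resize(w,(400,250),interpolation=cv2.INTER_AREA)
t=viewer.camera("top")[:,:,::-1]; c[250:440,400:]=cv2.resize(t[135:230,230:430],None,fx=2,fy=2,interpolation=cv2.INTER_CUBIC)
cv2.imwrite("pics/a5.png",c)
o=status.get_obs(); print(o["joint_pos"].round(2),o["ft_force"],o["grip_width"])
rows([(*pour(4,dx=.07),.3),(*pour(4),.3)])
```

```text
[-0.72  0.83  1.13  1.31 -0.76  1.37 -1.21] [-0.08944178  0.07811927 -2.73065386] 0.461173380481035
0.0,0.0,-0.0,-0.0000,-0.0002,-0.0003,0.3
0.0,0.0,-0.0,-0.0698,-0.0002,-0.0052,0.3
```

View pics/a5.png

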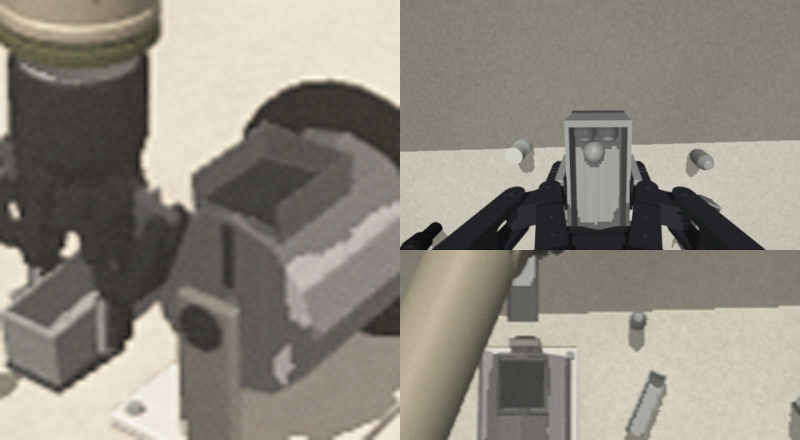

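In the top view the scoop is centred at column 523 and the hatch at 522, so they line up. All three balls are at the back and the rib still points up. I'll slide in slowly.

>>> play_rows --plan '[0,0,0,-0.004,0,0,0.3,0,0,0,-0.012,0,-0.001,0.3,0,0,0,-0.022,0,-0.002,0.3,0,0,0,-0.033,0,-0.003,0.3,0,0,0,-0.044,0,-0.004,0.3,0,0,0,-0.054,0,-0.005,0.3,0,0,0,-0.062,0,-0.005,0.3,0,0,0,-0.067,0,-0.005,0.3,0,0,0,-0.07,0,-0.005,0.3,0,0,0,-0.07,0,-0.005,0.3]'

```text
clock: 16.05
position: [0.6676, 0.015, 0.1824]
ee_rot: [0.999, -0.001, 0.034, -0.0]
ft_force: [0.0, 0.4, -3.1]
grip_width: 0.462
grasp_force: 51.1
```

Run:
```python
from h import *
rows([(*pour(4),.3)]+[(*pour(t),.3) for t in (12,20,28,36,44,48)])
o=status.get_obs(); print(o["ft_force"])
```

```text
-0.0,0.1,0.0,0.0008,0.0004,-0.0016,0.3
-0.0,8.1,0.0,-0.0008,0.0004,-0.0110,0.3
-0.0,16.1,0.0,-0.0036,0.0004,-0.0200,0.3
-0.0,24.1,0.0,-0.0077,0.0004,-0.0286,0.3
-0.0,32.1,0.0,-0.0130,0.0004,-0.0366,0.3
-0.0,40.1,-0.0,-0.0192,0.0004,-0.0437,0.3
-0.0,44.1,-0.0,-0.0228,0.0004,-0.0469,0.3
[ 0.00739415  0.41109253 -3.06823107]
```

>>> play_rows --plan '[0,8,0,-0.0008,0,-0.011,0.3,0,16,0,-0.0036,0,-0.02,0.3,0,24,0,-0.0077,0,-0.0286,0.3,0,32,0,-0.013,0,-0.0366,0.3,0,40,0,-0.0192,0,-0.0437,0.3,0,44,0,-0.0228,0,-0.0469,0.3,0,44,0,-0.0228,0,-0.0469,0.3,0,44,0,-0.0228,0,-0.0469,0.3,0,44,0,-0.0228,0,-0.0469,0.3,0,44,0,-0.0228,0,-0.0469,0.3,0,44,0,-0.0228,0,-0.0469,0.3,0,44,0,-0.0228,0,-0.0469,0.3,0,44,0,-0.0228,0,-0.0469,0.3,0,44,0,-0.0228,0,-0.0469,0.3,0,44,0,-0.0228,0,-0.0469,0.3,0,44,0,-0.0228,0,-0.0469,0.3]'

```text
clock: 18.05
position: [0.6418, 0.015, 0.2279]
ee_rot: [0.914, -0.001, 0.406, 0.001]
ft_force: [-1.5, -3.0, 0.9]
grip_width: 0.464
grasp_force: 52.8
```

Run:
```python
from h import *
s=viewer.camera("scene")[:,:,::-1]; w=viewer.camera("wrist")[:,:,::-1]
c=np.zeros((440,800,3),np.uint8); c[:,:400]=cv2.resize(s[150:260,275:375],None,fx=4,fy=4,interpolation=cv2.INTER_CUBIC); c[:250,400:]=cv2.resize(w,(400,250),interpolation=cv2.INTER_AREA)
t=viewer.camera("top")[:,:,::-1]; c[250:440,400:]=cv2.resize(t[150:245,230:430],None,fx=2,fy=2,interpolation=cv2.INTER_CUBIC)
cv2.imwrite("pics/a6.png",c)
b=cv2.imread("pics/a5.png")  # mean brightness inside scoop back region, for reference
o=status.get_obs(); print(o["ft_force"],o["grip_width"])
g0=pour(48); p,R=o["position"],Ro.from_quat(o["ee_rot"]); print(p-g0[0],np.degrees((g0[1].inv()*R).as_rotvec()))
# balls in wrist picture: correlate with the earlier wrist picture region
cv2.imwrite("pics/w6.png",w)
```

```text
[-2.22674256 -2.1897443   1.23684089] 0.4621741182804485
[0.00010028 0.00023284 0.00017495] [ 0.00515764 -0.08757963  0.01276313]
```

>>> play_rows --plan '[0,-4,0,0.0002,0,0.0048,0.3,0,-12,0,0.0002,0,0.0135,0.3,0,-20,0,-0.002,0,0.022,0.3,0,-28,0,-0.006,0,0.03,0.3,0,-36,0,-0.0115,0,0.037,0.3,0,-36,0,-0.0115,0,0.037,0.3]'

```text
clock: 18.95
position: [0.6618, 0.018, 0.193]
ee_rot: [0.995, 0.001, 0.101, -0.001]
ft_force: [-0.2, -4.5, -2.5]
grip_width: 0.461
grasp_force: 52.2
```

Run:
```python
from h import *
o=status.get_obs(); print(o["ft_force"]); g0=pour(12);p,R=o["position"],Ro.from_quat(o["ee_rot"]); print(p-g0[0],np.degrees((g0[1].inv()*R).as_rotvec()))
rows([(*pour(4,off=.008),.3),(*pour(4,off=.008,dx=.08),.3)])
```

```text
[-0.21307728 -4.53340978 -2.47125322]
[-0.00426633  0.00340787 -0.00033539] [ 0.1728798  -0.40533161 -0.2761072 ]
-0.2,-7.6,0.3,0.0056,0.0034,0.0062,0.3
-0.2,-7.6,0.3,0.0840,0.0039,0.0223,0.3
```

>>> play_rows --plan '[0,0,0,0,0,0,0.3]'

```text
clock: 19.08
position: [0.6626, 0.0131, 0.1926]
ee_rot: [0.995, -0.003, 0.103, 0.002]
ft_force: [-0.7, -0.6, -1.7]
grip_width: 0.462
grasp_force: 52.3
```

Run:
```python
from h import *
o=status.get_obs(); print(o["ft_force"],o["torque"],o["joint_pos"].round(2)); g0=pour(12);p,R=o["position"],Ro.from_quat(o["ee_rot"]); print(p-g0[0],np.degrees((g0[1].inv()*R).as_rotvec()))
a=viewer.camera("scene")[:,:,::-1]; t=viewer.camera("top")[:,:,::-1]
c=np.zeros((480,800,3),np.uint8); c[:,:440]=cv2.resize(a[150:270,275:385],None,fx=4,fy=4,interpolation=cv2.INTER_CUBIC)
c[:,440:]=cv2.resize(t[150:246,250:322],None,fx=5,fy=5,interpolation=cv2.INTER_CUBIC); cv2.imwrite("pics/a7.png",c)
# rib angle: darkest line on end face
gr=cv2.cvtColor(a,cv2.COLOR_BGR2GRAY).astype(float)
best=[]
for q in np.arange(-20,20.1,1):
    k=np.linspace(.038,.055,20); A=np.radians(q); P=mill(M,np.c_[k*0+.062,-k*np.sin(A),k*np.cos(A)]); u=proj("scene",P).astype(np.float32)
    best.append((cv2.remap(gr.astype(np.float32),u[:,:1],u[:,1:],1).mean().round(1),q))
print(sorted(best)[:6])
```

```text
[-0.67020028 -0.60468524 -1.73348999] [-0.10604584  0.26839346 -0.00950017] [-0.84  0.44  0.96  1.66 -0.42  1.04 -1.36]
[-0.00342892 -0.00155682 -0.00074338] [-0.21342715 -0.22402915  0.09479738]
[(np.float32(53.7), np.float64(18.0)), (np.float32(53.8), np.float64(19.0)), (np.float32(53.9), np.float64(17.0)), (np.float32(54.2), np.float64(20.0)), (np.float32(54.5), np.float64(16.0)), (np.float32(55.3), np.float64(15.0))]
```

Run:
```python
from h import *
rows([(*pour(4,off=.008),.3),(*pour(4,off=.008,dx=.08),.3)])
```

```text
0.1,-8.0,-0.1,0.0054,-0.0006,0.0072,0.3
0.1,-8.0,-0.1,0.0837,-0.0007,0.0239,0.3
```

>>> play_rows --plan '[0,-4,0,0.003,0,0.0035,0.3,0,-8,0,0.0054,0,0.0072,0.3,0,-8,0,0.012,0,0.0086,0.3,0,-8,0,0.025,0,0.0114,0.3,0,-8,0,0.04,0,0.0146,0.3,0,-8,0,0.055,0,0.0178,0.3,0,-8,0,0.07,0,0.021,0.3,0,-8,0,0.08,0,0.0231,0.3,0,-8,0,0.0837,0,0.0239,0.3,0,-8,0,0.0837,0,0.0239,0.3,0,-8,0,0.0837,0,0.0239,0.3]'

```text
clock: 20.55
position: [0.748, 0.0146, 0.1884]
ee_rot: [0.999, -0.002, 0.034, 0.0]
ft_force: [0.9, 0.2, -2.8]
grip_width: 0.463
grasp_force: 52.4
```

Run:
```python
from h import *
s=viewer.camera("scene")[:,:,::-1]; w=viewer.camera("wrist")[:,:,::-1]
c=np.zeros((480,800,3),np.uint8); c[:,:440]=cv2.resize(s[150:270,275:385],None,fx=4,fy=4,interpolation=cv2.INTER_CUBIC); c[:250,440:]=cv2.resize(w[100:,120:520],(360,250))
t=viewer.camera("top")[:,:,::-1]; c[250:,440:]=cv2.resize(t[150:227,250:370],(360,230),interpolation=cv2.INTER_CUBIC)
cv2.imwrite("pics/a8.png",c); print(status.get_obs()["ft_force"])
for q in (-4,0,4): 
    A=np.radians(q);print(q,((proj("scene",mill(M,[(.062,-k*np.sin(A),k*np.cos(A)) for k in (.03,.06)]))-[275,150])*4).round().tolist())
```

```text
[-0.89594669 -0.41940702 -2.63804394]
-4 [[228.0, 267.0], [230.0, 228.0]]
0 [[225.0, 266.0], [225.0, 226.0]]
4 [[222.0, 265.0], [219.0, 224.0]]
```

View pics/a8.png

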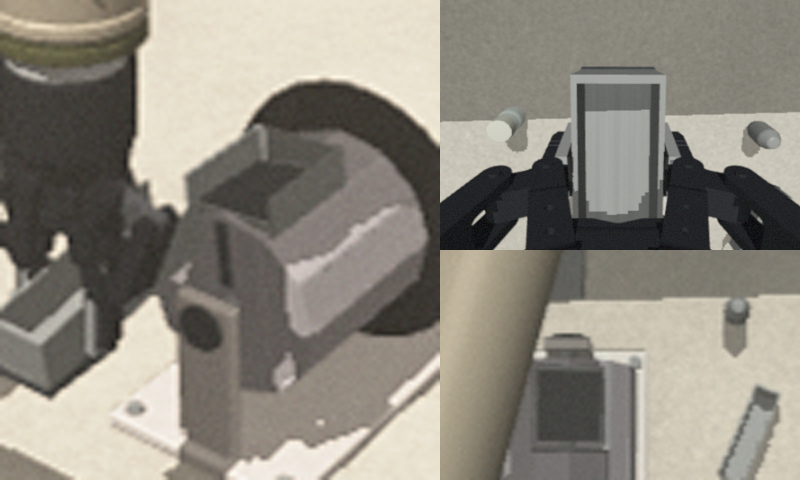

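The scoop is empty and the flap looks shut with no balls on it. The rib now leans from (228,285) to (217,222), so the barrel was nudged to about +6°, probably by the side wobble. I'll set the scoop down first, then correct the wheel.

Run:
```python
from h import *
g=np.array([.563,-.2838,.027]); y=np.radians(9.5)
rows([(*scooppose(g+[0,0,.22],y,0,C),.3),(*scooppose(g+[0,0,.02],y,0,C),.3),(*scooppose(g+[0,0,.001],y,0,C),.3)])
```

```text
0.3,-3.9,-9.7,-0.1790,0.2988,-0.0674,0.3
0.3,-3.9,-9.7,-0.1926,0.2989,0.1321,0.3
0.3,-3.9,-9.7,-0.1939,0.2989,0.1511,0.3
```

>>> play_rows --plan '[0,0,0,0,0,-0.04,0.3,0,-1,-1,-0.01,0.02,-0.065,0.3,0.1,-1.5,-3,-0.04,0.065,-0.067,0.3,0.2,-2.5,-5,-0.07,0.115,-0.067,0.3,0.3,-3.9,-7,-0.1,0.165,-0.067,0.3,0.3,-3.9,-9.7,-0.13,0.215,-0.067,0.3,0.3,-3.9,-9.7,-0.16,0.265,-0.067,0.3,0.3,-3.9,-9.7,-0.177,0.295,-0.067,0.3,0.3,-3.9,-9.7,-0.179,0.2988,-0.06,0.3,0.3,-3.9,-9.7,-0.182,0.2988,-0.02,0.3,0.3,-3.9,-9.7,-0.1855,0.2988,0.03,0.3,0.3,-3.9,-9.7,-0.189,0.2989,0.08,0.3,0.3,-3.9,-9.7,-0.192,0.2989,0.12,0.3,0.3,-3.9,-9.7,-0.1926,0.2989,0.135,0.3,0.3,-3.9,-9.7,-0.193,0.2989,0.145,0.3,0.3,-3.9,-9.7,-0.193,0.2989,0.145,0.3]'

```text
clock: 22.7
position: [0.5652, -0.2837, 0.031]
ee_rot: [0.997, 0.083, 0.0, 0.0]
ft_force: [0.0, -0.2, -1.2]
grip_width: 0.467
grasp_force: 52.3
```

Run:
```python
from h import *
g=np.array([.563,-.2838,.027]); y=np.radians(9.5)
rows([(*scooppose(g+[0,0,.001],y,0,C),.3),(*scooppose(g+[0,0,-.0005],y,0,C),.3)])
```

```text
0.0,-0.0,0.0,-0.0012,-0.0003,0.0067,0.3
0.0,-0.0,0.0,-0.0012,-0.0003,0.0082,0.3
```

>>> play_rows --plan '[0,0,0,0,0,0.004,0.3,0,0,0,0,0,0.0075,0.3,0,0,0,0,0,0.0078,0.3,0,0,0,0,0,0.0078,0.3]'

```text
clock: 23.2
position: [0.5648, -0.2843, 0.0245]
ee_rot: [0.997, 0.083, 0.001, 0.0]
ft_force: [-7.2, 2.7, 12.6]
grip_width: 0.465
grasp_force: 54.6
```

>>> play_rows --plan '[0,0,0,0,0,0.006,0.3,0,0,0,0,0,0.006,0.75,0,0,0,0,0,0.006,0.75,0,0,0,0,0,0.006,0.75,0,0,0,0,0,-0.03,0.75,0,0,0,0,0,-0.08,0.75,0,0,0,0,0,-0.14,0.75,0,0,0,0,0,-0.19,0.75,0,0,0,0,0,-0.2,0.75]'

```text
clock: 24.32
position: [0.5657, -0.2846, 0.2261]
ee_rot: [0.997, 0.083, 0.002, 0.001]
ft_force: [0.0, -0.1, -1.1]
grip_width: 0.747
grasp_force: 0.0
```

```bash
cat >> h.py <<'E'
def rib(gr,f=lambda u:u):
    "rib angle from scene grey image: darkest ribbed direction, allowing axle offset"
    res=[]
    k=np.linspace(.034,.056,25)
    for q in np.arange(-20,20.1,.5):
        A=np.radians(q)
        for dx in np.arange(-2,2.1,.5):
            u=f(proj("scene",mill(M,np.c_[k*0+.062,-k*np.sin(A),k*np.cos(A)]))+[dx,0]).astype(np.float32)
            res.append((float(cv2.remap(gr,u[:,:1],u[:,1:],1).mean()),q,dx))
    return sorted(res)[:4]
E
python3 - <<'E'
from h import *
s=viewer.camera("scene")[:,:,::-1]; t=viewer.camera("top")[:,:,::-1]; w=viewer.camera("wrist")[:,:,::-1]
for n,i in(("s",s),("t",t),("w",w)): cv2.imwrite(f"pics/{n}9.png",i)
G=lambda i:cv2.cvtColor(i,cv2.COLOR_BGR2GRAY).astype(np.float32)
print("now",rib(G(s)))
print("q3",rib(G(cv2.imread("pics/q3.png")),lambda u:(u-[300,175])*6+2.5))
print("a5",rib(G(cv2.imread("pics/a5.png")),lambda u:(u-[275,150])*4+1.5))
print("a6",rib(G(cv2.imread("pics/a6.png")),lambda u:(u-[275,150])*4+1.5))
print("a7",rib(G(cv2.imread("pics/a7.png")),lambda u:(u-[275,150])*4+1.5))
print("a8",rib(G(cv2.imread("pics/a8.png")),lambda u:(u-[275,150])*4+1.5))
# scoop rear rim check: dark/bright edges compare start vs now in top picture
a=G(cv2.imread("pics/top0.png"))[180:250,378:415]; r=cv2.matchTemplate(G(t)[170:260,368:425],a,cv2.TM_CCOEFF_NORMED); print(cv2.minMaxLoc(r))
E
```

```text
now [(73.93730163574219, np.float64(0.5), np.float64(-1.0)), (74.08245849609375, np.float64(2.5), np.float64(-0.5)), (74.21765899658203, np.float64(4.0), np.float64(0.0)), (74.37664031982422, np.float64(2.0), np.float64(-0.5))]
q3 [(65.74128723144531, np.float64(-1.5), np.float64(0.0)), (65.90550994873047, np.float64(0.5), np.float64(0.5)), (65.9443359375, np.float64(1.0), np.float64(0.5)), (66.05023193359375, np.float64(-1.0), np.float64(0.0))]
a5 [(52.79265594482422, np.float64(-0.5), np.float64(0.0)), (52.90183639526367, np.float64(1.5), np.float64(0.5)), (52.99300765991211, np.float64(-2.5), np.float64(-0.5)), (53.067771911621094, np.float64(-1.0), np.float64(0.0))]
a6 [(56.9853515625, np.float64(5.5), np.float64(0.0)), (57.08058547973633, np.float64(3.5), np.float64(-0.5)), (57.096954345703125, np.float64(6.0), np.float64(0.0)), (57.13972473144531, np.float64(7.5), np.float64(0.5))]Traceback (most recent call last):
  File "<stdin>", line 9, in <module>
  File "h.py", line 41, in rib
    u=f(proj("scene",mill(M,np.c_[k*0+.062,-k*np.sin(A),k*np.cos(A)]))+[dx,0]).astype(np.float32)
        ~~~~^^^^^^^^^^^^^^^^^^^^^^^^^^^^^^^^^^^^^^^^^^^^^^^^^^^^^^^^^^
  File "h.py", line 6, in proj
    m=m or viewer.camera_model(n); c=np.asarray(X)@m["R"].T+m["t"]
           ~~~~~~~~~~~~~~~~~~~^^^
ValueError: time passes only in moves, steps and waits
```

```bash
python3 - <<'E'
import re
s=open('h.py').read()
s=s.replace('def proj(','import functools\nCM=functools.lru_cache(viewer.camera_model)\ndef proj(').replace('m=m or viewer.camera_model(n)','m=m or CM(n)')
open('h.py','w').write(s)
E
python3 - <<'E'
from h import *
G=lambda i:cv2.imread("pics/"+i,0).astype(np.float32)
f=lambda u:(u-[275,150])*4+1.5
print("a7",rib(G("a7.png"),f)[:2]); print("a8",rib(G("a8.png"),f)[:2])
a=G("top0.png")[180:250,378:415]; r=cv2.matchTemplate(G("t9.png")[170:260,368:425],a,cv2.TM_CCOEFF_NORMED); print(cv2.minMaxLoc(r))
rows([(*wheelpose(0,.20),.5)])
E
```

```text
a7 [(52.50421905517578, np.float64(10.5), np.float64(-2.0)), (52.558162689208984, np.float64(11.0), np.float64(-2.0))]
a8 [(53.0910530090332, np.float64(-0.5), np.float64(-1.0)), (53.22624969482422, np.float64(-2.5), np.float64(-1.5))]
(-0.02621462568640709, 0.11512382328510284, (0, 0), (12, 15))
-0.0,0.0,-80.3,-0.0488,-0.3109,-0.0881,0.5
```

>>> play_rows --plan '[0,0,0,0,0,-0.06,0.5,0,0,-80.3,-0.0488,-0.311,-0.088,0.5,0,0,-80.3,-0.0488,-0.311,-0.088,0.5,0,0,-80.3,-0.0488,-0.311,-0.088,0.5,0,0,-80.3,-0.0488,-0.311,-0.088,0.5,0,0,-80.3,-0.0488,-0.311,-0.088,0.5,0,0,-80.3,-0.0488,-0.311,-0.088,0.5,0,0,-80.3,-0.0488,-0.311,-0.088,0.5,0,0,-80.3,-0.0488,-0.311,-0.088,0.5,0,0,-80.3,-0.0488,-0.311,-0.088,0.5,0,0,-80.3,-0.0488,-0.311,-0.088,0.5]'

```text
clock: 25.85
position: [0.4648, 0.0152, 0.3097]
ee_rot: [0.709, 0.705, -0.001, -0.0]
ft_force: [0.2, 0.1, -0.6]
grip_width: 0.497
grasp_force: 0.0
```

```bash
cat > qfit.py <<'E'
from h import *
def edges(q,dy,dx):
    A=np.radians(q);c,s=np.cos(A),np.sin(A); n=np.linspace(-.020,.050,40); L=[]
    for y in (-.031,.031):   # inner top edges of collar sides
        L.append(np.c_[n+dx,-.082*s+y*c+dy,.082*c+y*s])
    return mill(M,np.vstack(L))
def fit(im,m):
    g=cv2.GaussianBlur(cv2.cvtColor(im,cv2.COLOR_BGR2GRAY),(3,3),0).astype(np.float32)
    e=np.abs(cv2.Sobel(g,cv2.CV_32F,0,1)); 
    # wheel: dark rows extent along its column gives axle y
    u=proj("wrist",mill(M,[(-.076,0,.095)]),m)[0]; col=g[:200,int(u[0])-3:int(u[0])+4].mean(1)
    print("wheel col dark rows",np.where(col<60)[0][[0,-1]],"pred top",proj("wrist",mill(M,[(-.076,.095*np.cos(b),.095*np.sin(b)) for b in np.radians([0,20,30,40])]),m)[:,1].min())
    r=[]
    for q in np.arange(-12,12.1,.5):
        for dy in (0,):
            v=proj("wrist",edges(q,dy,0),m).astype(np.float32); r.append((float(cv2.remap(e,v[:,:1],v[:,1:],1).mean().round(1)),q,dy))
    print(sorted(r)[::-1][:5])
if __name__=="__main__":
    m=viewer.camera_model("wrist"); im=viewer.camera("wrist")[:,:,::-1].copy(); cv2.imwrite("pics/w10.png",im); fit(im,m)
    t=viewer.camera("top")[:,:,::-1]; cv2.imwrite("pics/t10.png",t); s=viewer.camera("scene")[:,:,::-1]; cv2.imwrite("pics/s10.png",s)
    print(rib(cv2.cvtColor(s,cv2.COLOR_BGR2GRAY).astype(np.float32)))
    G=lambda i:cv2.imread("pics/"+i,0).astype(np.float32)
    a=G("top0.png")[180:250,378:415]; r=cv2.matchTemplate(G("t10.png")[170:260,368:425],a,cv2.TM_CCOEFF_NORMED); print("scoop",cv2.minMaxLoc(r))
    # gray columns over the hatch for inspection
    u=proj("wrist",mill(M,[(.02,0,.082)]),m)[0]; g=cv2.cvtColor(im,cv2.COLOR_BGR2GRAY); c=int(u[0]); print(u, g[90:260,c-6:c+7].mean(1).round().astype(int).tolist())
    print([round(float(proj("wrist",edges(q,0,0),m)[i,1]),1) for q in (-5,0,5) for i in (20,60)])
E
python3 qfit.py
```

```text
wheel col dark rows [ 77 199] pred top 75.36405469624725Traceback (most recent call last):
  File "qfit.py", line 19, in <module>
    m=viewer.camera_model("wrist"); im=viewer.camera("wrist")[:,:,::-1].copy(); cv2.imwrite("pics/w10.png",im); fit(im,m)
                                                                                                                ~~~^^^^^^
  File "qfit.py", line 16, in fit
    v=proj("wrist",edges(q,dy,0),m).astype(np.float32); r.append((float(cv2.remap(e,v[:,:1],v[:,1:],1).mean().round(1)),q,dy))
                   ~~~~~^^^^^^^^
  File "qfit.py", line 5, in edges
    L.append(np.c_[n+dx,-.082*s+y*c+dy,.082*c+y*s])
             ~~~~~^^^^^^^^^^^^^^^^^^^^^^^^^^^^^^^^
    res = self.concatenate(tuple(objs), axis=axis)
ValueError: all the input array dimensions except for the concatenation axis must match exactly, but along dimension 0, the array at index 0 has size 40 and the array at index 1 has size 1
```

```bash
sed -i 's/-.082\*s+y\*c+dy,.082\*c+y\*s\]/-.082*s+y*c+dy+0*n,.082*c+y*s+0*n]/' qfit.py; python3 qfit.py
```

```text
wheel col dark rows [ 77 199] pred top 75.3297694307769
[(167.89999389648438, np.float64(5.5), 0), (163.5, np.float64(6.0), 0), (118.80000305175781, np.float64(5.0), 0), (114.5999984741211, np.float64(4.0), 0), (114.30000305175781, np.float64(6.5), 0)]
[(77.89250183105469, np.float64(4.0), np.float64(0.0)), (77.91574096679688, np.float64(6.0), np.float64(0.5)), (77.95730590820312, np.float64(7.5), np.float64(1.0)), (77.99273681640625, np.float64(5.5), np.float64(0.5))]
scoop (-0.00990714505314827, 0.9653798341751099, (0, 3), (11, 10))
[436.54886775 195.8934289 ] [186, 187, 186, 185, 185, 184, 172, 159, 191, 203, 204, 203, 202, 196, 185, 183, 176, 175, 176, 161, 123, 120, 122, 120, 119, 119, 121, 120, 121, 120, 120, 121, 116, 119, 142, 153, 158, 158, 158, 159, 160, 161, 161, 160, 159, 157, 156, 155, 157, 160, 161, 160, 158, 157, 159, 160, 158, 156, 157, 158, 159, 160, 159, 161, 162, 152, 114, 80, 78, 77, 77, 75, 75, 72, 74, 100, 136, 148, 148, 133, 89, 82, 83, 84, 84, 85, 85, 86, 85, 83, 82, 84, 84, 85, 83, 83, 84, 80, 82, 83, 83, 83, 83, 84, 83, 83, 83, 82, 85, 81, 85, 85, 84, 84, 84, 84, 85, 83, 82, 84, 84, 83, 82, 82, 82, 83, 83, 83, 83, 83, 82, 82, 82, 82, 81, 79, 79, 78, 78, 77, 76, 79, 80, 80, 78, 76, 76, 80, 111, 145, 146, 163, 187, 187, 186, 185, 184, 186, 184, 187, 188, 188, 179, 149, 136, 127, 124, 125, 125, 125]
[224.3, 148.2, 231.2, 157.9, 237.3, 167.7]
```

Run:
```python
from h import *
rows([(*wheelpose(2.5,.15),.5),(*wheelpose(2.5,.085),.5),(*wheelpose(-2.7,.085),0),(*wheelpose(-2.7,.15),.5),(*wheelpose(0,.20),.5)])
```

```text
-0.0,2.5,-0.1,-0.0063,-0.0000,0.0505,0.5
-0.0,2.5,-0.1,-0.0035,0.0000,0.1154,0.5
-0.0,-2.7,-0.0,0.0043,-0.0000,0.1154,0
-0.0,-2.7,-0.0,0.0073,-0.0000,0.0505,0.5
-0.0,0.0,-0.1,0.0002,-0.0001,0.0003,0.5
```

>>> play_rows --plan '[0,2.5,0,-0.0063,0,0.05,0.5,0,2.5,0,-0.0045,0,0.09,0.5,0,2.5,0,-0.0035,0,0.1154,0.5,0,2.5,0,-0.0035,0,0.1154,0.5,0,2.5,0,-0.0035,0,0.1154,0,0,2.5,0,-0.0035,0,0.1154,0,0,2.5,0,-0.0035,0,0.1154,0,0,2.5,0,-0.0035,0,0.1154,0,0,1,0,-0.0013,0,0.1154,0,0,-1,0,0.0017,0,0.1154,0,0,-2.7,0,0.0043,0,0.1154,0,0,-2.7,0,0.0043,0,0.1154,0,0,-2.7,0,0.0043,0,0.1154,0,0,-2.7,0,0.0043,0,0.1154,0.5,0,-2.7,0,0.0043,0,0.1154,0.5,0,-2.7,0,0.0043,0,0.1154,0.5,0,-2.7,0,0.0073,0,0.06,0.5,0,0,0,0,0,0,0.5,0,0,0,0,0,0,0.5,0,0,0,0,0,0,0.5]' --squeeze 50

```text
clock: 28.55
position: [0.465, 0.0152, 0.3102]
ee_rot: [0.708, 0.706, -0.0, 0.0]
ft_force: [0.1, 0.2, -0.5]
grip_width: 0.498
grasp_force: 0.0
```

```bash
python3 qfit.py | grep -v "^\[4"
```

```text
wheel col dark rows [ 77 199] pred top 75.49345151426544
[(171.60000610351562, np.float64(0.5), 0), (170.3000030517578, np.float64(0.0), 0), (125.69999694824219, np.float64(-1.5), 0), (118.69999694824219, np.float64(1.0), 0), (111.9000015258789, np.float64(-2.0), 0)]
[(72.84953308105469, np.float64(-1.0), np.float64(0.5)), (73.3990249633789, np.float64(-2.5), np.float64(0.0)), (73.5406265258789, np.float64(-0.5), np.float64(0.5)), (73.63187408447266, np.float64(1.0), np.float64(1.0))]
scoop (-0.012622915208339691, 0.9659867882728577, (0, 3), (11, 10))
[224.4, 148.4, 231.3, 158.1, 237.4, 167.9]
```

Run:
```python
from h import *
m=viewer.camera_model("wrist"); g=cv2.imread("pics/w10.png",0)
P=proj("wrist",mill(M,[(x,y,.062) for x in(-.015,.048) for y in(-.026,.026)]),m); a,b=P.min(0).astype(int),P.max(0).astype(int)
h=g[a[1]:b[1],a[0]:b[0]]; print(a,b,np.percentile(h,[1,10,50,90,99]), h[::8,::12].tolist())
d=cv2.absdiff(cv2.imread("pics/top0.png",0),cv2.imread("pics/t10.png",0))[160:260,300:480]
n,_,st,ce=cv2.connectedComponentsWithStats((d>45).astype(np.uint8)); print([(st[i].tolist()) for i in range(1,n) if st[i,4]>5])
```

```text
[386 159] [466 217] [ 75.39  83.    87.    93.   160.  ] [[117, 100, 97, 108, 113, 115, 118], [93, 87, 90, 89, 91, 90, 94], [82, 87, 90, 84, 90, 91, 90], [102, 87, 86, 86, 84, 90, 91], [70, 85, 88, 88, 87, 90, 85], [75, 85, 87, 88, 85, 89, 84], [81, 82, 85, 87, 90, 88, 104], [83, 87, 86, 87, 86, 87, 133]]
[[0, 30, 4, 8, 20], [89, 41, 9, 5, 19], [102, 48, 7, 29, 33], [0, 73, 8, 10, 64], [93, 89, 1, 7, 7]]
```

The flap is evenly grey, so it is shut with nothing on it. The only new differences on the bench are at the scoop and mill edges. I'm handing in.

```bash
python3 -c "
from workcell import manip
print(manip.hand_in())"
```

```text
the job is handed in; nothing more can be done
None
```

I handed the job in at about 29 s. The hatch is at the top to within about 1°, the flap looks shut, and the empty scoop is back on its foot where it started. The three balls left the scoop with none seen on the flap or bench, so they should be in the barrel. The pour nudged the barrel about 5° off the top, so I turned it back by the wheel after setting the scoop down. No verdict came back.

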